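# Park the squeegee, unlatch the solder stencil and hold it up off the board

### The job

The solder stencil has just been used and the board under it has to come out. Stand the squeegee, blade down, in its long slot in the wooden tool block until its grip rests on the block and let go of it; only then pull the black latch knob of the stencil printer fully sideways, away from the coupler, against its spring while the frame is still down, lift the stencil frame until the coupler is about 10 cm (at least 8 cm) above where it sat on the ball, and finish while still holding it up, steady. Leave the other things on the table as they are.

Things in the scene. Friction and masses are not known exactly. Their poses are not given: they have to be found in the camera images.
- printer: solder-stencil printer, fixed: grey base 175 x 150 mm, 18 mm high, with a 46 mm wide nose towards the robot that carries a steel ball stud. Origin on the table under the middle of the board nest; x points from nose to hinge side, y left, z up. The stencil frame's hinge pin lies along y at x = +90, z = 34 mm; the ball is at x = -105, y = 0 mm. Highest fixed part 46 mm.
- ball (a point): middle of the steel ball on the printer's nose, 18 mm wide, 32 mm above the table, flat underneath with a thin neck; hidden inside the coupler while the frame is down
- stencil_frame: aluminium frame 154 x 136 mm, rails 39 mm high, holding a steel foil whose top is 28 mm above the table; 0.4 kg. Hinged at the printer's far edge, its front swings up (0 to 1.1 rad about the printer's +y axis); no stay: it falls shut when let go. A coupler at its front sits over the ball. Origin at the middle of the hinge pin; axes parallel to the printer's while down.
- coupler (a point): middle of the top of the coupler (a dark steel cap 38 x 42 mm), on the stencil frame 195 mm in front of the hinge pin; 46 mm above the table while the frame is down
- latch (a joint): spring latch, a flat steel slide in the coupler, in metres: 0 = sprung home, its end under the ball so that the frame cannot lift; 0.010 = pulled out to its stop. It moves along the frame's -y, out of the coupler's right side as the robot sees it. The spring pulls it home with 3 N at 0, 7 N at the stop; the ball is free from about 0.004.
- latch_knob (a point): middle of the latch's upright black knob, 18 mm wide, 30 mm tall, top 72 mm above the table while the frame is down (this point 14 mm below its top). Fixed to the latch slide, 58 mm right of the coupler's middle when home; pulling it sideways draws the latch, lifting it lifts the whole frame. Nothing beside it is higher than 46 mm.
- squeegee: squeegee 86 mm long, 62 mm tall: a grey flat blade 10 mm thick below, an aluminium grip 22 mm thick above (from 28 mm to 62 mm over the blade's edge); about 0.11 kg. At the start it stands on its blade on the stencil foil. Origin at the middle of the blade's lower edge; y along its length, x through its thickness, z up. Either way round is fine.
- tool_block: beech tool block 85 x 125 mm, 38 mm high, fixed to the table, with one long slot 14 x 92 mm, 32 mm deep, and a smaller slot 5 x 60 mm too thin for the blade. Origin under its middle; y along the slots, z up. With the squeegee fully home its grip rests on the block's top and its origin is 10 mm above the table.
- slot (a point): middle of the long slot's mouth, at the top of the block, 38 mm above the table
- flux_pot: bystander: small white jar with a red lid, 43 mm wide, 24 mm tall, beside the printer; origin under its middle
- wick_reel: bystander: flat blue reel, 45 mm wide, 10 mm high, behind the tool block
- stepper_2: bystander: small round stepper motor with a blue cap, 28 x 43 x 32 mm
- driver_board: bystander: small green driver board, 32 x 35 x 12 mm
- pliers: bystander: black-handled cutters, 50 x 148 x 11 mm
There are look-alikes about, which are no part of the job. Several things have the shape of the squeegee; the one meant has the colours described above.

How it is judged (in metres and radians):
On the way, in this order (a step that is already met when the one before it is completed fails the run):
1. the squeegee stands in the long slot, fully home, and is let go (z of squeegee in the frame of tool_block below 0.0125 m and horizontal distance between squeegee and slot below 0.006 m and angle between the y axis of squeegee and the y axis of tool_block, either way round below 0.09 rad and angle between squeegee's own z axis and vertical below 0.09 rad and contact force between the fingers and squeegee below 0.1 N), for 0.3 s.
2. the latch is pulled sideways while the frame is still down on the ball (value of joint latch above 0.007 m and z of coupler in the frame of printer below 0.052 m), for 0.1 s.
At the end, for the whole second after the job is handed in: The squeegee stands untouched in the long slot, its grip on the block (lower edge less than 12.5 mm above the table, within 6 mm of the slot's middle, within 5 degrees upright and in line), and the fingers hold the stencil frame steady with the coupler at least 80 mm above where it sat (all of step 1 and z of coupler in the frame of printer above 0.126 m and contact force between the fingers and stencil_frame above 0.5 N and angular speed of stencil_frame below 0.1 rad/s); the arm keeps its last pose, push and grip.
It fails at once if the frame is lifted while the squeegee is still on it (or anywhere but in its slot) (z of coupler in the frame of printer above 0.066 m and horizontal distance between squeegee and slot above 0.02 m).
It fails at once if a bystander is shifted by more than 2 cm (distance of any of flux_pot, wick_reel, stepper_2, driver_board, pliers from where it was at the start of the episode above 0.02 m).
It also fails if it takes over 64 s, if anything falls off the work surface, if the arm or the gripper's body presses on something with over 40 N, if the wrist force passes 120 N, or if a joint passes its speed limit or range.

### The arm

A 7-joint arm with a two-finger parallel gripper is mounted at the origin on a cart in front of the work surface, level with it; the furniture and walls round the work are solid. World frame = base frame: x ahead of the robot, y to its left, z up, the work surface at z = 0. Lengths are in mm, angles in rad, forces in N, time in s.
With the tool pointing down it reaches from about 400 to 925 mm from the base axis. Payload 5.6 kg.
Tool frame: the origin (TCP) lies on the centre line of the jaws, within the pads' length; the fingertips stand 14 mm ahead of it and the grasp point (between the pads) lies 5 mm behind it (arm.tips_ahead is the distance from the TCP to the fingertips, in mm); z points along the fingers, y is the line along which they close (so a half turn about z gives the same grasp; the last joint's range is limited). The gripper opens to 85 mm and grips with 20 to 120 N. Pads are 22 mm wide; open, the fingers measure 114 mm over their backs; the gripper's body (76 mm by 85 mm) begins 54 mm behind the grasp point. The pads swing forward as they close: fully open they stand 13 mm farther back than shut.
Start: joints at [-1.174, 0.468, -0.012, 1.603, 0.006, 1.071, -0.056], TCP at [276.782, 588.132, 245.29] pointing down, gripper open.
Joint ranges: [-2.53, 2.53], [-0.31, 2.02], [-1.57, 1.55], [0.28, 2.44], [-1.29, 4.43], [0.15, 1.84], [-2.92, 2.92]. Speed limits (rad/s): [2.57, 2.57, 3.14, 3.14, 3.14, 3.14, 3.14].

### API

Orientations are given as a rotation vector (axis times angle).
In Python, from cell import arm gives the robot as it stands.
- The arm moves only by the tool step_arm, never from a script. Its argument "moves" is one flat list of numbers, 4 for each row, row after row: the shift along the tool's x, y, z in mm, then the turn about the tool's z in rad. A call has 1 to 20 rows; each row is the pose to reach, as a shift and turn from the pose commanded when the call began, along the tool's axes at that moment; what a row does not reach only later rows make up. A row lasts 1/12 s, in which the tool goes at most 41.7 mm and 7.16 degrees, less where a joint would pass 70% of its speed; a pose out of reach is approached as far as the arm can. A call with a gripper value outside its range is refused whole. "hand" is the closure, from -1 (fully open) to 1 (shut), set as the call begins (left out, the last holds). The fingers move at their own pace and stop on an object; "newtons" is the grip in N (left out, the last holds). Time passes only in rows, so rows that repeat a pose let the fingers close. It gives the time, the measured TCP pose, the force, the opening and the grip force at its end, in the units of the state.
- arm.get_state(): the state, without advancing time (a new reading comes with each control period).
- arm.grab_frame(name): name is "scene" or "top" or "wrist"; returns the picture (420x560x3 uint8, red, green, blue); there is no depth.
- arm.camera_info(name): a dict with "fx", "fy", "cx", "cy" (pixels), "k1" (the pictures are not rectified: a ray, as slopes to the right and down, at radius r is drawn at 1 + k1 r^2 times it, then the intrinsics apply), "extrinsics" (4x4, takes a point from camera to world coordinates). Camera axes: x right, y up, looking along -z (the intrinsics and any distortion apply to the point x, -y, -z); pixel columns grow to the right and rows downward; lengths in mm; the calibration is good to about 2 mm. A picture is of the moment at which its call begins: read the wrist's pose just before it. camera_info takes no time and is no camera call; for the wrist camera it gives the pose at the moment of the call.
- arm.hand_in(): hands the job in; it is judged then, once.
The state is a dict: "time_s": time; "joint_pos": joint angles; "dq": joint speeds; "joint_torque": joint torques, N m; "tcp_pos": TCP position; "tool_rot": TCP orientation; "contact_force": force on the tool from outside, world axes, zero at the start; "moment": the same for the moment, N m; "opening": finger opening in mm; "grasp_force": force on a finger pad.
Only numpy, scipy, OpenCV 4.12 (cv2) and the standard library are available. Lean on these libraries where they do the work, as an engineer would, in place of code of your own. Each camera call takes 0.05 s, during which the arm holds its last target. There are 200 camera calls.

## Working session

There is one attempt and no reset: what is moved stays moved. The work goes in short steps, Python scripts to look and compute and a tool call to move; the robot and the scene stay as the last step left them, time stands still between calls to the robot, and variables do not carry over. Pictures are saved under pics/ and viewed, at most 10 in all, crops included, and the job is handed in when it is done.

Besides the shell and the picture viewer there is one more tool, called after "Call:" as a command line: name --argument value ..., lists and objects as JSON in quotes. step_arm: Moves the arm, as the interface text tells. Its arguments: {"type":"object","properties":{"moves":{"type":"array","items":{"type":"number"}},"hand":{"type":"number"},"newtons":{"type":"number"}},"required":["moves"]}

```bash
ls; mkdir -p pics; cat > h.py <<'E'
import numpy as np, cv2
from cell import arm
def grab(name,fn):
    ci=arm.camera_info(name); im=arm.grab_frame(name); cv2.imwrite('pics/'+fn,im[:,:,::-1]); np.savez('pics/'+fn+'.npz',E=ci['extrinsics'],p=[ci[k] for k in('fx','fy','cx','cy','k1')]); return im
def load(fn):
    d=np.load('pics/'+fn+'.npz'); return cv2.imread('pics/'+fn),d['E'],d['p']
def ray(E,p,u,v):
    fx,fy,cx,cy,k1=p; K=np.array([[fx,0,cx],[0,fy,cy],[0,0,1.]])
    q=cv2.undistortPoints(np.array([[[u,v]]],float),K,np.array([k1,0,0,0,0.]))[0,0]
    return E[:3,3],E[:3,:3]@np.array([q[0],-q[1],-1])
def onz(fn,u,v,z):
    _,E,p=load(fn); o,d=ray(E,p,u,v); return (o+d*(z-o[2])/d[2])
def proj(fn,P):
    _,E,p=load(fn); fx,fy,cx,cy,k1=p; c=E[:3,:3].T@(np.array(P,float)-E[:3,3]); x,y=c[0]/-c[2],-c[1]/-c[2]; s=1+k1*(x*x+y*y); return fx*x*s+cx,fy*y*s+cy
def st():
    s=arm.get_state(); print({k:np.round(s[k],3).tolist() for k in('time_s','joint_pos','tcp_pos','tool_rot','contact_force','opening','grasp_force')})
E
python3 - <<'E'
from h import *
st(); grab('top','top1.png'); grab('scene','sc1.png')
for n in('top','scene','wrist'): print(n,arm.camera_info(n))
E
```

```text
pics
{'time_s': 0.0, 'joint_pos': [-1.174, 0.468, -0.012, 1.604, 0.006, 1.071, -0.056], 'tcp_pos': [276.573, 587.626, 244.324], 'tool_rot': [-0.685, -3.066, 0.003], 'contact_force': [-0.351, 0.46, -0.143], 'opening': 85.885, 'grasp_force': 0.0}
top {'fx': 479.68463022687376, 'fy': 479.68463022687376, 'cx': 277.4171000817335, 'cy': 214.0742275856587, 'k1': -0.07900883217948294, 'extrinsics': array([[ 2.99116368e-03,  9.94328792e-01, -1.06307598e-01,
         3.98047571e+02],
       [-9.99993751e-01,  2.77387327e-03, -2.19178057e-03,
         6.22098621e+01],
       [-1.88446673e-03,  1.06313490e-01,  9.94330876e-01,
         1.27685262e+03],
       [ 0.00000000e+00,  0.00000000e+00,  0.00000000e+00,
         1.00000000e+00]])}
scene {'fx': 428.3916356727904, 'fy': 428.3916356727904, 'cx': 275.32765785048866, 'cy': 212.5439720389195, 'k1': 0.01049707434082722, 'extrinsics': array([[ 8.37927619e-01,  2.70211901e-01, -4.74197042e-01,
         8.58122225e+01],
       [-5.45757994e-01,  4.06791854e-01, -7.32576685e-01,
        -6.28809631e+02],
       [-5.05144463e-03,  8.72643064e-01,  4.88332434e-01,
         5.04518327e+02],
       [ 0.00000000e+00,  0.00000000e+00,  0.00000000e+00,
         1.00000000e+00]])}
wrist {'fx': 329.67677443899817, 'fy': 329.67677443899817, 'cx': 276.64636457853084, 'cy': 209.57920857087225, 'k1': 0.01773253205373718, 'extrinsics': array([[ 4.26642900e-01, -8.74202681e-01, -2.31830775e-01,
         2.17417681e+02],
       [ 9.04418214e-01,  4.11854960e-01,  1.11369593e-01,
         6.14852007e+02],
       [-1.87894251e-03, -2.57187022e-01,  9.66359822e-01,
         3.73745149e+02],
       [ 0.00000000e+00,  0.00000000e+00,  0.00000000e+00,
         1.00000000e+00]])}
```

View pics/top1.png

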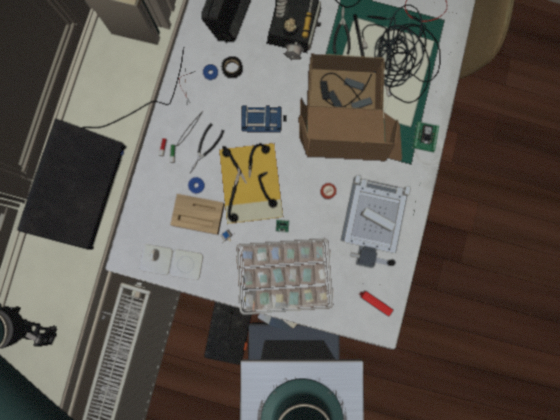

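View pics/sc1.png

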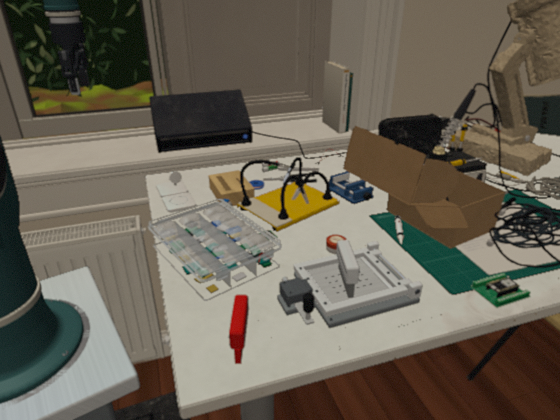

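The top view shows the printer around (378,215), with the squeegee on it at (378,218), the coupler at (366,256), and the knob at (391,262). The tool block is at (198,214), with the long slot probably on its lower side. The scene view agrees: grip at (347,262), knob at (308,303).

```bash
python3 - <<'E'
from h import *
f='top1.png'
for n,u,v,z in [('sq',378,218,88),('knob',391,263,72),('coup',366,256,46),('ballhinge',385,180,39),('block',198,214,38),('blk corner',225,203,38),('flux',328,190,24),('red',376,302,10),('box edge',300,158,60)]: print(n,onz(f,u,v,z).round(0))
im,E,p=load(f)
a=cv2.resize(im[155:285,315:420],None,fx=5,fy=4.6,interpolation=cv2.INTER_CUBIC)
b=cv2.resize(im[180:250,160:240],None,fx=3.4,fy=8.54,interpolation=cv2.INTER_CUBIC)
b=cv2.resize(im[170:260,155:245],(275,275),interpolation=cv2.INTER_CUBIC)
c=np.zeros((598,800,3),np.uint8); c[:598,:525]=a[:598]; c[:275,525:]=b; cv2.imwrite('pics/c1.png',c)
R=cv2.Rodrigues(np.array(arm.get_state()['tool_rot']))[0]; print(R.round(3))
E
```

```text
sq [ 516. -186.   88.]
knob [ 404. -221.   72.]
coup [ 422. -163.   46.]
ballhinge [ 621. -217.   39.]
block [530. 272.  38.]
blk corner [559. 202.  38.]
flux [596. -69.  24.]
red [ 303. -194.   10.]
box edge [674.   7.  60.]
[[-0.905  0.426 -0.001]
 [ 0.426  0.905 -0.002]
 [-0.    -0.002 -1.   ]]
```

View pics/c1.png

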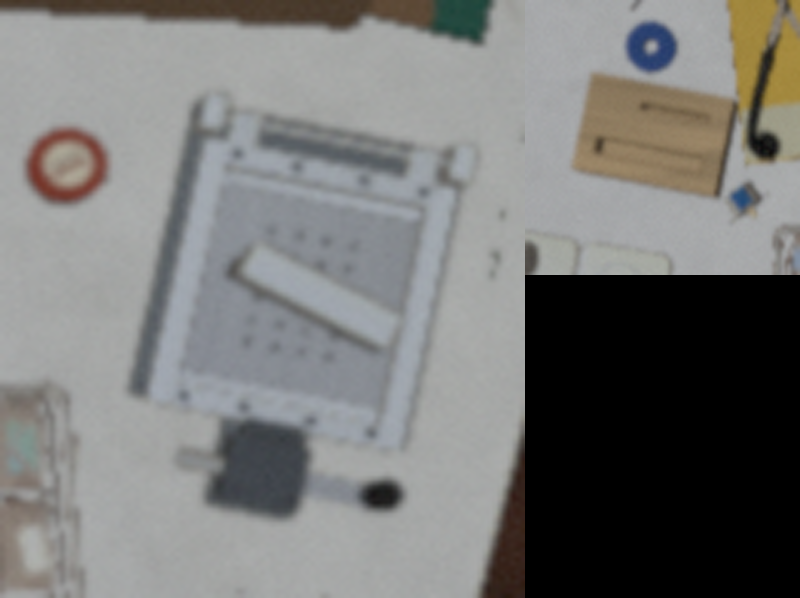

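The crop shows the long slot as the lower (robot-side) one. The squeegee lies diagonally from (245,262) to (395,330), the knob is at (382,495) and the coupler at (258,468). I'll fly over the block with the tool turned in line with the slot.

Call:
step_arm --moves '[-353,-179,14,1.29,-353,-179,14,1.29,-353,-179,14,1.29,-353,-179,14,1.29,-353,-179,14,1.29,-353,-179,14,1.29,-353,-179,14,1.29,-353,-179,14,1.29,-353,-179,14,1.29,-353,-179,14,1.29,-353,-179,14,1.29,-353,-179,14,1.29,-353,-179,14,1.29,-353,-179,14,1.29]'

```text
time_s: 1.27
tcp_pos: [519.1, 277.0, 231.0]
tool_rot: [-2.387, -2.041, 0.001]
contact_force: [-0.6, -0.3, 0.4]
opening: 86.1
grasp_force: 0.0
```

```bash
python3 - <<'E'
from h import *
st(); grab('wrist','w1.png')
E
```

```text
{'time_s': 1.267, 'joint_pos': [-0.83, 0.386, 0.362, 1.792, -0.161, 0.992, -0.56], 'tcp_pos': [519.088, 277.041, 230.999], 'tool_rot': [-2.387, -2.041, 0.001], 'contact_force': [-0.57, -0.342, 0.355], 'opening': 86.104, 'grasp_force': 0.0}
```

View pics/w1.png

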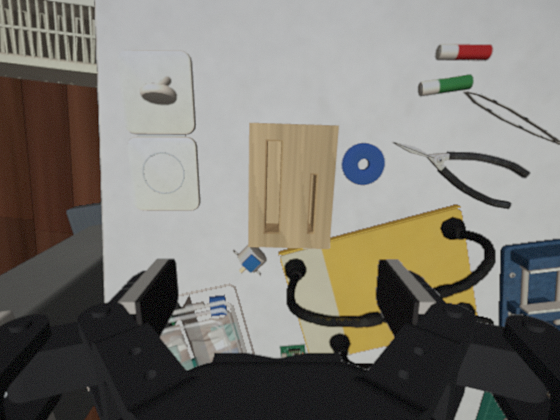

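Wrist view: the block spans (248..338, 123..248), the long slot sits at about x 265–281, y 138–232, and the stepper is just below at (250,260). I'll enlarge the slot.

```bash
python3 - <<'E'
from h import *
im,E,p=load('w1.png')
c=cv2.resize(im[115:260,240:345],None,fx=4,fy=4,interpolation=cv2.INTER_CUBIC); c=np.clip((c.astype(float)-40)*1.3,0,255).astype(np.uint8)
cv2.imwrite('pics/c2.png',c)
g=cv2.cvtColor(im,cv2.COLOR_BGR2GRAY).astype(int)
for v in(150,185,220): print(v,g[v,240:345].tolist())
for u in(268,273,278): print(u,g[128:150,u].tolist(),g[215:255,u].tolist())
E
```

```text
150 [185, 187, 186, 186, 186, 185, 187, 187, 180, 163, 155, 152, 149, 154, 160, 164, 163, 160, 158, 157, 156, 156, 156, 156, 152, 137, 118, 110, 148, 160, 155, 155, 154, 156, 154, 149, 151, 159, 162, 165, 156, 130, 137, 147, 152, 152, 152, 152, 148, 146, 147, 148, 150, 149, 147, 143, 145, 150, 150, 151, 151, 155, 154, 151, 147, 144, 145, 147, 148, 146, 144, 141, 144, 145, 145, 144, 144, 145, 147, 144, 145, 142, 142, 142, 144, 143, 142, 141, 138, 134, 136, 138, 144, 148, 148, 145, 151, 178, 188, 188, 187, 187, 187, 187, 189]
185 [187, 184, 187, 184, 185, 185, 187, 182, 174, 159, 152, 149, 150, 149, 152, 160, 161, 162, 158, 159, 154, 155, 154, 154, 140, 119, 104, 145, 157, 156, 155, 156, 154, 154, 151, 149, 150, 150, 153, 143, 133, 143, 151, 153, 156, 153, 154, 150, 153, 153, 154, 155, 150, 147, 148, 153, 155, 155, 151, 153, 148, 143, 142, 140, 147, 149, 148, 147, 143, 132, 128, 141, 123, 91, 73, 93, 135, 144, 143, 141, 145, 146, 148, 148, 143, 138, 137, 136, 139, 139, 138, 137, 135, 142, 168, 183, 185, 185, 186, 185, 185, 186, 186, 186, 185]
220 [187, 185, 186, 186, 185, 185, 189, 183
[... 727 characters left out ...]
 148, 149, 149, 148, 145, 152, 170, 184, 187, 188, 187, 187, 188, 186]
273 [151, 151, 150, 151, 150, 149, 150, 150, 151, 152, 152, 143, 137, 148, 152, 155, 152, 154, 156, 153, 153, 153] [152, 152, 153, 154, 152, 153, 155, 151, 131, 113, 106, 104, 100, 97, 98, 100, 101, 118, 128, 137, 138, 139, 138, 139, 139, 137, 139, 140, 141, 139, 140, 142, 158, 180, 186, 186, 185, 184, 186, 186]
278 [143, 142, 144, 145, 142, 143, 143, 144, 143, 143, 144, 139, 138, 152, 160, 164, 161, 162, 162, 162, 162, 163] [141, 141, 142, 142, 142, 142, 136, 131, 121, 104, 104, 108, 108, 108, 105, 105, 109, 120, 129, 134, 136, 138, 137, 137, 136, 138, 137, 138, 138, 140, 138, 141, 157, 183, 190, 183, 156, 140, 146, 160]
```

View pics/c2.png

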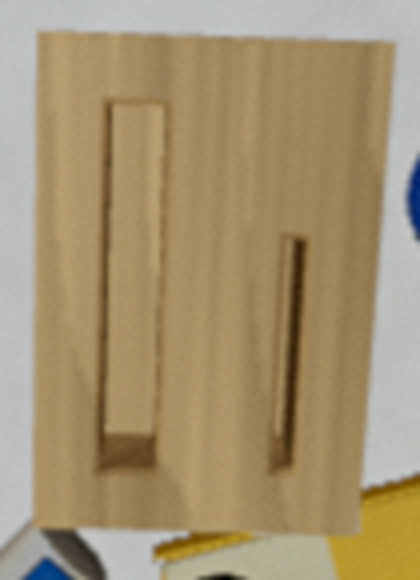

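Corners of the slot mouth in the crop are about (105,100), (167,101), (97,470) and (155,467). I'll turn these into positions and check the size.

```bash
python3 - <<'E'
from h import *
f='w1.png'
L=[onz(f,u,v,38)[:2] for u,v in((264.6,150),(263.9,185),(263.2,220))]
R=[onz(f,u,v,38)[:2] for u,v in((281,150),(279.8,185),(278.4,220))]
T=[onz(f,u,v,38)[:2] for u,v in((273,139),)];B=[onz(f,u,v,38)[:2] for u,v in((271,232.2),)]
print(np.round(L,1),np.round(R,1),T,B)
d=np.mean([L[0]-L[2],R[0]-R[2]],0); d/=np.linalg.norm(d); n=np.array([d[1],-d[0]])
print('dir',d,np.degrees(np.arctan2(d[1],d[0])),'width',(np.mean(R,0)-np.mean(L,0))@n,'len',(T[0]-B[0])@d)
c=n*((np.mean(R,0)+np.mean(L,0))@n/2)+d*((T[0]+B[0])@d/2); print('slot',c)
# block outline
O=[onz(f,u/4+240-.4,v/4+115-.4,38)[:2] for u,v in((38,31),(395,41),(360,533),(34,526))]; print(np.round(O,1)); print(np.degrees(np.arctan2(*(O[0]-O[3])[::-1])),np.degrees(np.arctan2(*(O[1]-O[2])[::-1])),[np.linalg.norm(O[i]-O[i-1]) for i in range(4)])
Rm=cv2.Rodrigues(np.array(arm.get_state()['tool_rot']))[0]; print(Rm.round(3))
# top camera cross-check
print([np.round(proj('top1.png',[*c,38]),1)])
E
```

```text
[[512.8 316.3]
 [506.4 282.6]
 [499.7 247. ]] [[528.4 313.8]
 [522.  280.2]
 [515.  244.6]] [array([522.42782214, 325.2933695 ])] [array([505.464732  , 232.79851053])]
dir [0.18743732 0.98227657] 79.19673324249506 width 15.69611557882721 len 94.03504855638593
slot [513.73724345 279.08582766]
[[502.6 344. ]
 [585.5 328.5]
 [563.1 206.3]
 [479.4 221.4]]
79.30425536781217 79.61002904455161 [np.float64(124.70449783122474), np.float64(84.36107091062595), np.float64(124.24607641752395), np.float64(85.0265774914707)]
[[ 0.155  0.988 -0.001]
 [ 0.988 -0.155  0.   ]
 [ 0.    -0.001 -1.   ]]
[array([195.1, 220.3])]
```

Call:
step_arm --moves '[-458,72,10,0.3,-458,72,10,0.3,-458,72,10,0.3,-458,72,10,0.3,-458,72,10,0.3,-458,72,10,0.3,-458,72,10,0.3,-458,72,10,0.3,-458,72,10,0.3,-458,72,10,0.3,-458,72,10,0.3,-458,72,10,0.3,-458,72,10,0.3,-458,72,10,0.3,-458,72,10,0.3]'

```text
time_s: 2.57
tcp_pos: [519.0, -185.2, 221.0]
tool_rot: [-2.664, -1.662, -0.001]
contact_force: [-0.1, -0.8, 0.3]
opening: 85.3
grasp_force: 0.0
```

```bash
python3 - <<'E'
from h import *
st(); grab('wrist','w2.png')
E
```

```text
{'time_s': 2.567, 'joint_pos': [-0.196, 0.359, 0.595, 1.902, -0.246, 0.953, 0.058], 'tcp_pos': [518.986, -185.21, 221.037], 'tool_rot': [-2.664, -1.662, -0.001], 'contact_force': [-0.095, -0.839, 0.251], 'opening': 85.288, 'grasp_force': 0.0}
```

View pics/w2.png

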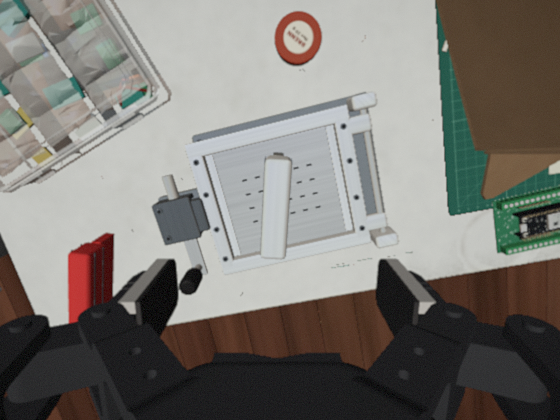

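The wrist view shows the squeegee grip top from (278,157) to (273,257), roughly 24 px wide, the coupler at (180,219), the knob top near (194,272), and the board nest square. Now I'll measure edges.

```bash
python3 - <<'E'
from h import *
im,E,p=load('w2.png')
g=cv2.cvtColor(im,cv2.COLOR_BGR2GRAY).astype(int)
for v in(170,205,240): print(v,g[v,252:300].tolist())
for u in(272,280): print(u,g[145:170,u].tolist(),g[245:268,u].tolist())
c=np.hstack([cv2.resize(im[145:270,240:310],None,fx=4.7,fy=4.7,interpolation=cv2.INTER_CUBIC)[:587],cv2.resize(im[165:300,145:245],None,fx=4.35,fy=4.35,interpolation=cv2.INTER_CUBIC)[:587]])
cv2.imwrite('pics/c3.png',c); print(c.shape)
E
```

```text
170 [176, 176, 176, 177, 177, 177, 176, 175, 176, 176, 175, 171, 158, 185, 199, 199, 197, 197, 197, 198, 198, 198, 199, 200, 200, 199, 200, 200, 200, 199, 201, 202, 200, 201, 197, 191, 179, 164, 143, 135, 169, 175, 173, 180, 182, 180, 179, 180]
205 [178, 178, 179, 179, 177, 177, 177, 177, 179, 169, 149, 174, 196, 199, 199, 199, 197, 199, 199, 199, 200, 201, 199, 198, 197, 198, 198, 199, 200, 201, 201, 201, 198, 188, 175, 158, 137, 150, 171, 179, 174, 174, 173, 174, 173, 172, 173, 174]
240 [174, 175, 174, 176, 176, 176, 177, 173, 164, 170, 194, 198, 200, 199, 197, 198, 199, 199, 200, 200, 201, 198, 197, 197, 197, 199, 200, 201, 200, 199, 196, 186, 174, 155, 136, 162, 176, 177, 177, 176, 176, 177, 178, 178, 177, 177, 177, 175]
272 [177, 178, 176, 175, 177, 178, 179, 173, 171, 169, 150, 138, 137, 149, 176, 195, 197, 198, 197, 196, 197, 199, 198, 198, 198] [198, 198, 198, 198, 198, 199, 198, 198, 199, 198, 199, 197, 181, 170, 192, 201, 202, 198, 194, 186, 194, 200, 200]
280 [177, 175, 176, 178, 179, 176, 173, 141, 91, 81, 107, 130, 135, 140, 165, 192, 197, 200, 199, 201, 200, 200, 200, 201, 200] [199, 200, 200, 201, 200, 200, 199, 201, 201, 199, 201, 199, 189, 174, 180, 195, 198, 187, 197, 202, 201, 200, 200]
(587, 764, 3)
```

View pics/c3.png

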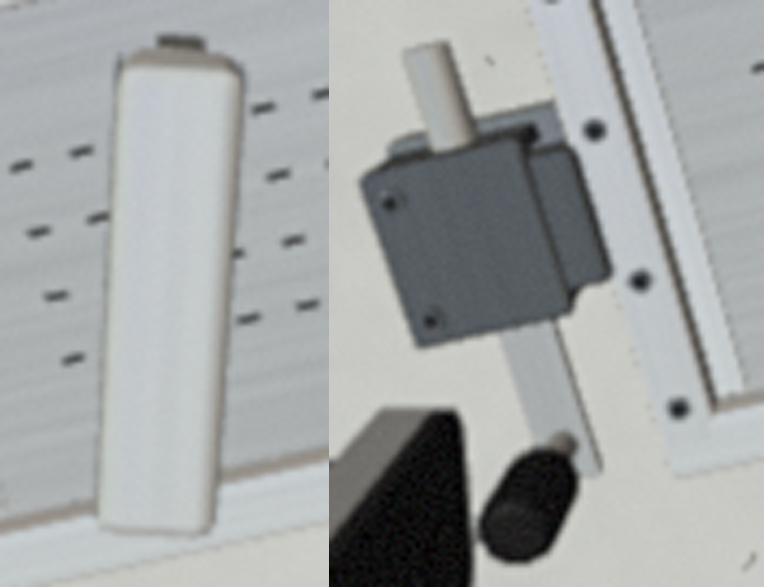

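```bash
python3 - <<'E'
from h import *
f='w2.png'
L=[onz(f,u,v,88)[:2] for u,v in((264.4,170),(262,205),(260.3,240))]
R=[onz(f,u,v,88)[:2] for u,v in((290.8,170),(288.6,205),(286.6,240))]
T=onz(f,276,159.5,90)[:2];B=onz(f,273.5,257.4,90)[:2]
d=np.mean([L[0]-L[2],R[0]-R[2]],0); d/=np.linalg.norm(d); n=np.array([d[1],-d[0]])
print('dir',d,np.degrees(np.arctan2(d[1],d[0])),'width',(np.mean(R,0)-np.mean(L,0))@n,'len',(T-B)@d)
c=n*((np.mean(R,0)+np.mean(L,0))@n/2)+d*((T+B)@d/2); print('squeegee',c)
print('knob',onz(f,188,286.8,72),'coupler',onz(f,177.4,221.1,46))
o=lambda u,v:onz(f,(u-329)/4.35+145-.4,v/4.35+165-.4,46)[:2]
C=[o(*q) for q in((362,180),(524,140),(570,308),(418,346))]; print(np.round(C,1),[np.degrees(np.arctan2(*(C[a]-C[b])[::-1])) for a,b in((0,3),(1,2),(1,0),(2,3))])
Rm=cv2.Rodrigues(np.array(arm.get_state()['tool_rot']))[0]; print(Rm.round(3)); t=np.array(arm.get_state()['tcp_pos'])
print('to squeegee in tool axes',Rm.T@(np.array([*c,76])-t), 'turn',np.radians(-(np.degrees(np.arctan2(d[1],d[0]))-90-np.degrees(np.arctan2(Rm[1,1],Rm[0,1])))))
print(proj('top1.png',[*c,90]),proj('sc1.png',[*c,90]))
E
```

```text
dir [0.49210544 0.8705356 ] 60.52093997862694 width 21.66401916512421 len 82.74596667307279
squeegee [ 514.95273338 -189.75346951]
knob [ 407.42783042 -224.38442652   72.        ] coupler [ 420.21620447 -168.36282136   46.        ]
[[ 406.4 -144.9]
 [ 442.6 -152.6]
 [ 432.5 -190.6]
 [ 397.3 -183.4]] [np.float64(76.78124604999626), np.float64(75.12201165147037), np.float64(-12.100163763963304), np.float64(-11.54510049769549)]
[[ 0.439  0.898 -0.   ]
 [ 0.898 -0.439  0.001]
 [ 0.001 -0.001 -1.   ]]
to squeegee in tool axes [ -6.07832926  -1.52429131 145.0874481 ] turn 0.05957227681223772
(np.float64(379.4826079529765), np.float64(218.33859381811533)) (np.float64(347.2272232138937), np.float64(252.10516328831665))
```

Call:
step_arm --moves '[-6,-1.5,40,0.06,-6,-1.5,80,0.06,-6,-1.5,110,0.06,-6,-1.5,130,0.06,-6,-1.5,140,0.06,-6,-1.5,144,0.06,-6,-1.5,144,0.06,-6,-1.5,144,0.06]' --hand -0.3

```text
time_s: 3.28
tcp_pos: [515.6, -192.3, 78.4]
tool_rot: [2.715, 1.578, 0.002]
contact_force: [-0.0, 0.5, 0.4]
opening: 55.6
grasp_force: 0.0
```

Call:
step_arm --moves '[0,0,0,0,0,0,0,0,0,0,0,0,0,0,0,0,0,0,0,0,0,0,0,0,0,0,0,0,0,0,0,0,0,0,0,0,0,0,0,0]' --hand 1 --newtons 40

```text
time_s: 4.12
tcp_pos: [515.2, -192.6, 78.4]
tool_rot: [2.717, 1.576, 0.003]
contact_force: [-0.7, 2.2, 6.9]
opening: 21.1
grasp_force: 41.6
```

Call:
step_arm --moves '[0,0,-10,0,0,0,-30,0,0,0,-60,0,0,0,-100,0,0,0,-135,0,20,-12,-150,0,55,-32,-150,-0.1,90,-52,-150,-0.2,125,-72,-150,-0.33,160,-92,-150,-0.33,195,-112,-150,-0.33,230,-132,-150,-0.33,265,-152,-150,-0.33,300,-172,-150,-0.33,335,-192,-150,-0.33,365,-210,-150,-0.33,390,-225,-140,-0.33,405,-233,-110,-0.33,409,-236,-80,-0.33,409,-236,-75,-0.33]'

```text
time_s: 5.78
tcp_pos: [508.8, 280.5, 148.0]
tool_rot: [-2.417, -2.006, 0.013]
contact_force: [-0.8, -0.7, -2.8]
opening: 21.6
grasp_force: 40.5
```

Call:
step_arm --moves '[0,0,0,0,0,0,0,0,0,0,0,0]'

```text
time_s: 6.03
tcp_pos: [514.0, 278.9, 154.4]
tool_rot: [2.423, 1.999, 0.005]
contact_force: [0.3, -0.9, -1.8]
opening: 21.4
grasp_force: 40.5
```

```bash
python3 - <<'E'
from h import *
st(); grab('wrist','w3.png')
im,E,p=load('w3.png'); R=cv2.Rodrigues(np.array(arm.get_state()['tool_rot']))[0]; t=np.array(arm.get_state()['tcp_pos'])
print(R.round(3)); print('slot proj',proj('w3.png',[513.7,279.1,38])); 
for zz in(12,28,62): print(zz,proj('w3.png',t+R@np.array([0,0,51.5-zz])))
a=cv2.resize(im[60:330,150:430],None,fx=2.2,fy=2.2,interpolation=cv2.INTER_CUBIC); cv2.imwrite('pics/c4.png',a)
E
```

```text
{'time_s': 6.033, 'joint_pos': [-0.825, 0.476, 0.349, 1.863, -0.213, 0.836, -0.56], 'tcp_pos': [513.994, 278.859, 154.362], 'tool_rot': [2.423, 1.999, 0.005], 'contact_force': [0.34, -0.894, -1.832], 'opening': 21.364, 'grasp_force': 40.531}
[[ 0.19   0.982  0.003]
 [ 0.982 -0.19   0.002]
 [ 0.002  0.003 -1.   ]]
slot proj (np.float64(276.4586662122675), np.float64(208.00539237759975))
12 (np.float64(277.3091955257946), np.float64(243.40475878472188))
28 (np.float64(277.34209326374224), np.float64(254.89845327459355))
62 (np.float64(277.4379676992738), np.float64(288.346480805794))
```

View pics/c4.png

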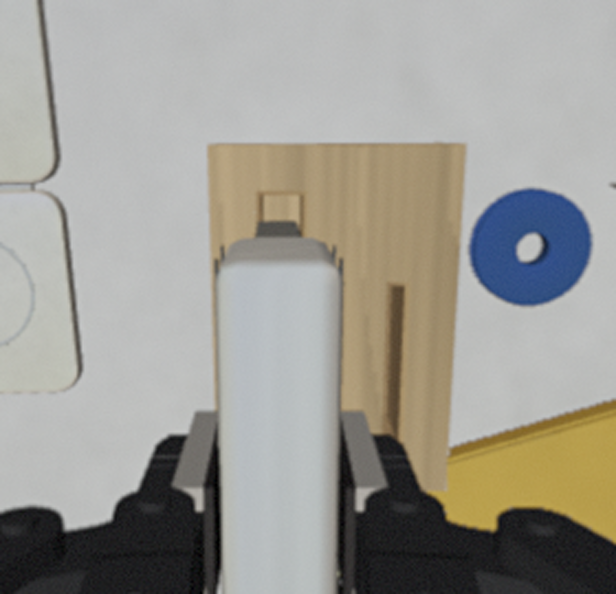

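The blade's end at crop (256..302, 222) hangs over the far end of the slot (259..305, 191). Next I'll measure the remaining relative offset.

```bash
python3 - <<'E'
from h import *
f='w3.png'; im,E,p=load(f); g=cv2.cvtColor(im,cv2.COLOR_BGR2GRAY).astype(int)
for v in(150,153,156): print('slot',v,g[v,260:296].tolist())
for v in(164,166): print('blade',v,g[v,260:296].tolist())
for v in(190,230): print('grip',v,g[v,243:313].tolist())
print([g[140:182,u].tolist() for u in(272,277,282)])
E
```

```text
slot 150 [160, 161, 161, 157, 159, 158, 146, 126, 102, 118, 156, 165, 162, 159, 157, 157, 159, 155, 154, 153, 153, 161, 165, 167, 169, 160, 123, 114, 133, 150, 153, 154, 157, 157, 156, 155]
slot 153 [160, 160, 160, 160, 156, 157, 147, 126, 101, 120, 157, 164, 159, 157, 155, 158, 157, 155, 154, 153, 153, 159, 166, 166, 168, 158, 125, 113, 135, 148, 154, 154, 155, 155, 156, 153]
slot 156 [160, 160, 158, 158, 160, 162, 150, 127, 108, 120, 155, 161, 160, 158, 158, 157, 159, 156, 152, 151, 154, 160, 165, 167, 166, 159, 123, 113, 134, 149, 153, 156, 155, 157, 154, 153]
blade 164 [158, 159, 159, 159, 161, 156, 121, 88, 81, 82, 80, 81, 81, 83, 82, 81, 84, 84, 83, 83, 81, 82, 81, 83, 82, 86, 96, 111, 141, 150, 154, 156, 156, 156, 154, 152]
blade 166 [162, 159, 159, 161, 155, 140, 104, 82, 82, 81, 83, 85, 81, 84, 86, 82, 82, 84, 84, 84, 82, 81, 83, 83, 81, 79, 76, 107, 137, 150, 155, 157, 155, 157, 155, 153]
grip 190 [189, 190, 184, 161, 139, 147, 167, 180, 185, 187, 186, 186, 189, 187, 186, 187, 188, 187, 185, 188, 188, 185, 188, 187, 189, 189, 189, 190, 190, 190, 190, 189, 188, 189, 189, 188
[... 450 characters left out ...]
, 177, 175, 169, 161, 158, 152, 134, 111, 130, 152, 160, 160, 159, 158, 158, 157]
[[157, 159, 156, 159, 159, 157, 149, 139, 140, 156, 162, 161, 160, 159, 160, 159, 160, 160, 163, 156, 125, 88, 81, 83, 81, 82, 81, 100, 129, 138, 138, 136, 137, 139, 140, 140, 141, 140, 151, 162, 173, 182], [151, 155, 153, 156, 154, 155, 146, 138, 142, 153, 155, 156, 156, 155, 156, 156, 156, 157, 158, 153, 118, 87, 81, 79, 84, 84, 84, 102, 129, 138, 135, 137, 137, 137, 141, 140, 139, 140, 151, 164, 175, 185], [147, 146, 147, 146, 147, 147, 141, 137, 146, 161, 165, 163, 164, 166, 164, 163, 165, 165, 169, 161, 121, 83, 76, 80, 81, 83, 83, 100, 129, 137, 134, 138, 135, 140, 139, 139, 137, 142, 152, 164, 175, 184]]
```

```bash
python3 - <<'E'
from h import *
f='w3.png'; R=cv2.Rodrigues(np.array([2.423,1.999,.005]))[0]; t=np.array([513.994,278.859,154.362])
P=lambda u,v,z:(R.T@(onz(f,u,v,z)-t)).round(2)
print('slot far',P(277.4,146.3,38),'blade far bottom',P(276.4,160.2,104),'grip top far',P(276.2,179,138),'slot L/R',P(266.8,153,38),P(288,153,38))
_,E,p=load(f); print('cam in tool',R.T@(E[:3,3]-t))
E
```

```text
slot far [ 46.69   0.13 116.47] blade far bottom [44.03 -0.51 50.46] grip top far [39.53 -0.56 16.45] slot L/R [ 41.84  -7.69 116.44] [ 41.82   7.95 116.47]
cam in tool [  64.37251971   -0.23474963 -129.29750387]
```

Call:
step_arm --moves '[-1.3,0.6,20,0,-1.3,0.6,40,0,-1.3,0.6,52,0,-1.3,0.6,56,0,-1.3,0.6,57,0,-1.3,0.6,57,0,-1.3,0.6,57,0,-1.3,0.6,57,0]'

```text
time_s: 6.75
tcp_pos: [513.5, 278.7, 96.4]
tool_rot: [2.421, 2.002, 0.003]
contact_force: [-0.6, 0.5, -1.4]
opening: 20.5
grasp_force: 40.6
```

```bash
python3 - <<'E'
from h import *
st()
R=cv2.Rodrigues(np.array([2.423,1.999,.005]))[0]; t=np.array([513.994,278.859,154.362]); s=arm.get_state()
print('moved',R.T@(np.array(s['tcp_pos'])-t))
R2=cv2.Rodrigues(np.array(s['tool_rot']))[0]; print(R2.round(4))
grab('wrist','w4.png'); im,E,p=load('w4.png'); 
a=cv2.resize(im[60:330,150:430],None,fx=2.2,fy=2.2,interpolation=cv2.INTER_CUBIC); cv2.imwrite('pics/c5.png',a)
E
```

```text
{'time_s': 6.75, 'joint_pos': [-0.799, 0.56, 0.318, 1.891, -0.253, 0.728, -0.526], 'tcp_pos': [513.495, 278.68, 96.351], 'tool_rot': [2.421, 2.002, 0.003], 'contact_force': [-0.64, 0.484, -1.423], 'opening': 20.55, 'grasp_force': 40.64}
moved [-0.39757073 -0.59207533 58.00937342]
[[ 0.188   0.9822  0.0016]
 [ 0.9822 -0.188   0.0011]
 [ 0.0013  0.0014 -1.    ]]
```

View pics/c5.png

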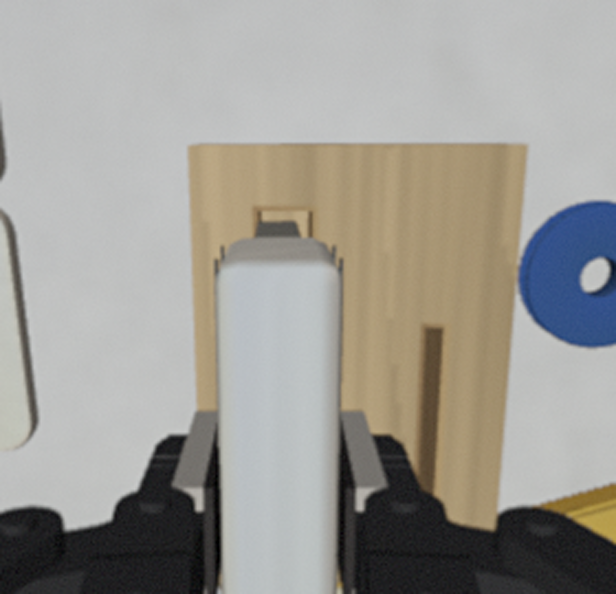

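The slot now spans crop x 255–313 with its far edge at y≈207, and the blade end is centred at x≈278. So the tool needs to shift about 1–1.5 mm towards +y; I'll work it out from the pixels.

```bash
python3 - <<'E'
from h import *
f='w4.png'; R=cv2.Rodrigues(np.array([2.421,2.002,.003]))[0]; t=np.array([513.495,278.68,96.351])
im,E,p=load(f); g=cv2.cvtColor(im,cv2.COLOR_BGR2GRAY).astype(int)
for v in(158,160): print('slot',v,g[v,260:300].tolist())
for v in(164,166): print('blade',v,g[v,260:300].tolist())
print([g[148:172,u].tolist() for u in(272,277,282)])
P=lambda u,v,z:(R.T@(onz(f,u,v,z)-t)).round(2)
for u in (265.5,266,291,291.5,292): print(u,P(u,158,38))
for v in(153.5,154,154.5): print('far',v,P(279,v,38))
E
```

```text
slot 158 [162, 159, 162, 158, 152, 136, 126, 99, 109, 156, 168, 167, 165, 163, 160, 161, 162, 163, 161, 160, 158, 157, 158, 162, 167, 168, 169, 169, 168, 160, 113, 93, 132, 145, 150, 156, 157, 157, 158, 160]
slot 160 [161, 161, 163, 159, 155, 136, 123, 100, 91, 126, 135, 136, 134, 134, 133, 130, 132, 130, 121, 118, 117, 117, 116, 124, 144, 166, 171, 169, 166, 147, 105, 94, 131, 147, 152, 155, 157, 158, 158, 159]
blade 164 [161, 162, 161, 161, 153, 134, 103, 87, 82, 84, 83, 84, 85, 84, 83, 86, 86, 85, 83, 84, 81, 84, 83, 82, 81, 107, 157, 170, 168, 148, 105, 94, 129, 146, 151, 157, 156, 159, 158, 159]
blade 166 [163, 162, 161, 161, 154, 126, 95, 83, 81, 85, 83, 83, 87, 84, 81, 87, 84, 84, 85, 84, 85, 84, 85, 85, 82, 89, 123, 163, 167, 149, 105, 92, 133, 147, 152, 157, 156, 157, 157, 159]
[[160, 161, 161, 159, 160, 151, 138, 138, 158, 165, 165, 161, 134, 95, 83, 80, 85, 83, 87, 103, 131, 138, 140, 141], [156, 157, 157, 159, 154, 149, 139, 138, 156, 163, 163, 159, 130, 94, 82, 81, 85, 82, 84, 104, 133, 138, 140, 136], [153, 150, 153, 153, 150, 147, 137, 142, 154, 156, 158, 152, 116, 86, 82, 82, 83, 85, 85, 103, 132, 139, 137, 138]]
265.5 [44.37 -6.68 58.41]
266 [44.37 -6.4  58.41]
291 [44.35  7.74 58.42]
291.5 [44.35  8.02 58.42]
292 [44.35  8.31 58.43]
far 153.5 [46.88  0.95 58.42]
far 154 [46.6   0.95 58.42]
far 154.5 [46.32  0.95 58.42]
```

Call:
step_arm --moves '[-1.1,1.8,0,0,-1.1,1.8,0,0,-1.1,1.8,2,0,-1.1,1.8,4,0,-1.1,1.8,6,0,-1.1,1.8,6,0,-1.1,1.8,6,0]'

```text
time_s: 7.38
tcp_pos: [514.2, 276.8, 89.0]
tool_rot: [-2.421, -2.002, 0.001]
contact_force: [0.0, 0.2, -0.8]
opening: 21.6
grasp_force: 40.6
```

```bash
python3 - <<'E'
from h import *
st(); s=arm.get_state()
R=cv2.Rodrigues(np.array([2.421,2.002,.003]))[0]; t=np.array([513.495,278.68,96.351])
print('moved',R.T@(np.array(s['tcp_pos'])-t)); grab('wrist','w5.png')
im,E,p=load('w5.png'); g=cv2.cvtColor(im,cv2.COLOR_BGR2GRAY).astype(int)
for v in(158,160,162,164): print(v,g[v,258:298].tolist())
print([g[148:172,u].tolist() for u in(272,277,282)])
E
```

```text
{'time_s': 7.383, 'joint_pos': [-0.792, 0.572, 0.314, 1.892, -0.257, 0.717, -0.519], 'tcp_pos': [514.194, 276.819, 88.97], 'tool_rot': [-2.421, -2.002, 0.001], 'contact_force': [0.03, 0.187, -0.828], 'opening': 21.614, 'grasp_force': 40.639}
moved [-1.70715951  1.02714072  7.37975784]
158 [161, 161, 162, 161, 147, 134, 124, 89, 95, 156, 172, 166, 166, 163, 162, 161, 159, 162, 163, 162, 159, 158, 155, 159, 165, 169, 171, 167, 169, 170, 160, 114, 92, 132, 146, 152, 156, 158, 159, 157]
160 [161, 161, 162, 160, 148, 134, 124, 91, 79, 125, 137, 135, 136, 134, 131, 132, 132, 133, 133, 131, 130, 130, 119, 120, 121, 128, 148, 165, 171, 169, 160, 116, 93, 134, 147, 152, 157, 157, 158, 158]
162 [161, 161, 161, 158, 147, 135, 124, 95, 72, 77, 79, 83, 84, 83, 81, 82, 84, 81, 81, 81, 78, 83, 81, 85, 81, 79, 88, 133, 163, 171, 161, 116, 94, 132, 147, 153, 157, 158, 158, 158]
164 [161, 162, 163, 159, 149, 136, 126, 97, 84, 81, 83, 86, 86, 86, 83, 85, 85, 82, 85, 84, 85, 87, 84, 85, 82, 84, 84, 107, 156, 169, 162, 118, 103, 134, 147, 151, 155, 158, 160, 159]
[[156, 159, 159, 147, 136, 139, 158, 162, 161, 160, 162, 159, 131, 93, 81, 82, 83, 83, 85, 104, 133, 140, 141, 140], [158, 157, 157, 148, 141, 143, 156, 160, 160, 161, 162, 159, 131, 96, 81, 88, 84, 85, 85, 105, 132, 141, 138, 138], [151, 152, 151, 143, 137, 144, 159, 162, 162, 161, 165, 157, 121, 87, 81, 83, 82, 84, 86, 103, 131, 141, 136, 139]]
```

Call:
step_arm --moves '[0.7,1,0,0,0.7,1,0,0,0.7,1,2,0,0.7,1,5,0,0.7,1,8,0,0.7,1,10,0,0.7,1,10,0]'

```text
time_s: 8.02
tcp_pos: [515.1, 277.2, 78.6]
tool_rot: [-2.421, -2.002, 0.002]
contact_force: [0.2, -0.5, -1.2]
opening: 21.3
grasp_force: 40.6
```

Going in freely, with no contact force. I'll continue down gently to the block.

Call:
step_arm --moves '[0,0,3,0,0,0,6,0,0,0,9,0,0,0,12,0,0,0,14,0,0,0,15,0,0,0,16,0,0,0,17,0,0,0,17,0]'

```text
time_s: 8.77
tcp_pos: [515.5, 277.4, 62.2]
tool_rot: [-2.421, -2.002, 0.0]
contact_force: [0.1, 0.8, -1.0]
opening: 21.8
grasp_force: 40.6
```

Call:
step_arm --moves '[0,0,1,0,0,0,2,0,0,0,3,0,0,0,3,0,0,0,3,0]'

```text
time_s: 9.18
tcp_pos: [515.7, 277.5, 60.5]
tool_rot: [-2.421, -2.002, -0.001]
contact_force: [-1.6, -1.9, 8.7]
opening: 21.2
grasp_force: 41.8
```

Call:
step_arm --moves '[0,0,-1,0,0,0,-1,0,0,0,-1,0,0,0,-1,0,0,0,-1,0,0,0,-1,0]' --hand 0

```text
time_s: 9.68
tcp_pos: [515.5, 277.4, 60.2]
tool_rot: [2.421, 2.002, -0.0]
contact_force: [0.2, 0.1, -0.4]
opening: 42.8
grasp_force: 0.0
```

Call:
step_arm --moves '[0,0,-10,0,0,0,-30,0,0,0,-65,0,0,0,-100,0,0,0,-130,0,0,0,-145,0,0,0,-150,0,0,0,-150,0,0,0,-150,0]'

```text
time_s: 10.43
tcp_pos: [514.9, 277.2, 209.7]
tool_rot: [-2.421, -2.002, 0.001]
contact_force: [-0.3, 0.5, -0.3]
opening: 42.7
grasp_force: 0.0
```

```bash
python3 - <<'E'
from h import *
st(); grab('wrist','w6.png'); im,E,p=load('w6.png'); cv2.imwrite('pics/c6.png',cv2.resize(im[90:300,200:380],None,fx=2.8,fy=2.8,interpolation=cv2.INTER_CUBIC))
s=arm.get_state(); print(cv2.Rodrigues(np.array(s['tool_rot']))[0].round(4))
print(proj('w6.png',[515.7,277.5,72]))
E
```

```text
{'time_s': 10.433, 'joint_pos': [-0.843, 0.407, 0.374, 1.82, -0.179, 0.948, -0.581], 'tcp_pos': [514.899, 277.241, 209.721], 'tool_rot': [-2.421, -2.002, 0.001], 'contact_force': [-0.274, 0.498, -0.279], 'opening': 42.69, 'grasp_force': 0.0}
[[ 0.1878  0.9822 -0.0019]
 [ 0.9822 -0.1878 -0.0012]
 [-0.0016 -0.0017 -1.    ]]
(np.float64(278.2656510352424), np.float64(200.90944551592426))
```

View pics/c6.png

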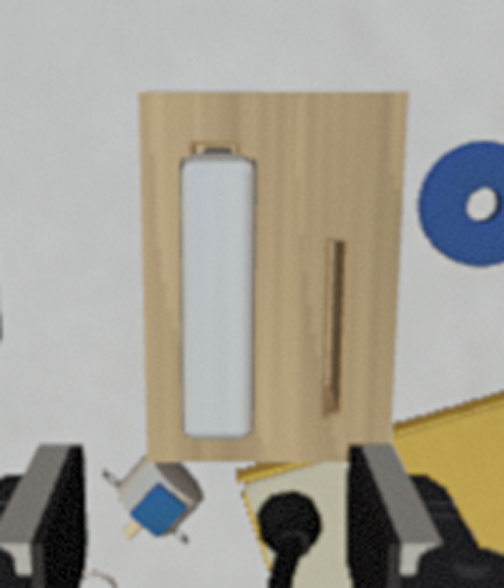

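The squeegee sits home in the long slot, straight and untouched: grip at crop (182..253, 157..437), blade end in the slot at (215,150). The stepper and reel haven't moved. Next I'll go over the knob with the tool turned along the frame's y.

Call:
step_arm --moves '[-514,-11,5,1.62,-514,-11,5,1.62,-514,-11,5,1.62,-514,-11,5,1.62,-514,-11,5,1.62,-514,-11,5,1.62,-514,-11,5,1.62,-514,-11,5,1.62,-514,-11,5,1.62,-514,-11,5,1.62,-514,-11,5,1.62,-514,-11,5,1.62,-514,-11,5,1.62,-514,-11,5,1.62,-514,-11,5,1.62,-514,-11,5,1.62,-514,-11,5,1.62,-514,-11,5,1.62]'

```text
time_s: 11.98
tcp_pos: [408.4, -223.9, 205.0]
tool_rot: [-3.119, 0.368, 0.001]
contact_force: [-0.2, 0.0, 0.8]
opening: 42.5
grasp_force: 0.0
```

```bash
python3 - <<'E'
from h import *
st(); grab('wrist','w7.png'); f='w7.png'; im,E,p=load(f)
s=arm.get_state(); R=cv2.Rodrigues(np.array(s['tool_rot']))[0]; t=np.array(s['tcp_pos']); print(R.round(3))
g=im.max(2); kp=proj(f,[407.4,-224.4,72]); print('pred knob',kp,'coupler',proj(f,[420.2,-168.4,46]))
m=((g<55)).astype(np.uint8); n,l,S,C=cv2.connectedComponentsWithStats(m)
for i in range(1,n):
    if S[i,4]>60: print('dark',S[i],C[i].round(1))
hsv=cv2.cvtColor(im,cv2.COLOR_BGR2HSV)
u,v=map(int,kp)
for vv in range(v-24,v+30,6): print(vv,g[vv,u-30:u+32:2].tolist())
E
```

```text
{'time_s': 11.983, 'joint_pos': [-0.357, 0.275, 0.923, 2.121, -0.287, 0.873, -1.07], 'tcp_pos': [408.438, -223.898, 204.978], 'tool_rot': [-3.119, 0.368, 0.001], 'contact_force': [-0.214, 0.033, 0.846], 'opening': 42.515, 'grasp_force': 0.0}
[[ 0.972 -0.233 -0.   ]
 [-0.233 -0.972  0.001]
 [-0.    -0.    -1.   ]]
pred knob (np.float64(276.67861173460756), np.float64(204.27425248687814)) coupler (np.float64(212.59825927453227), np.float64(197.8700027868048))
dark [269 191  19  23 344] [277.8 201.9]
dark [212 250  20  85 858] [222.  286.4]
dark [324 250  19  83 807] [331.6 285.8]
dark [    0   259   560   161 48378] [275.9 367. ]
180 [217, 218, 217, 218, 218, 216, 218, 217, 217, 216, 218, 218, 216, 217, 216, 214, 216, 215, 217, 216, 216, 215, 216, 217, 216, 217, 216, 217, 216, 217, 217]
186 [193, 194, 194, 194, 195, 195, 184, 179, 180, 177, 180, 180, 182, 181, 174, 165, 163, 162, 165, 164, 163, 201, 215, 216, 217, 216, 215, 215, 217, 217, 217]
192 [192, 192, 192, 193, 192, 193, 192, 194, 191, 191, 191, 194, 160, 59, 31, 33, 31, 32, 25, 124, 188, 187, 215, 214, 214, 213, 215, 215, 215, 
[... 242 characters left out ...]
8, 45, 44, 41, 20, 144, 219, 215, 215, 214, 215, 216, 217, 217, 217]
210 [218, 216, 217, 218, 218, 217, 218, 218, 218, 218, 219, 209, 67, 50, 56, 49, 49, 50, 42, 27, 135, 218, 216, 214, 214, 214, 215, 214, 216, 216, 217]
216 [215, 215, 215, 217, 217, 218, 217, 217, 218, 217, 218, 218, 218, 218, 219, 219, 215, 223, 220, 219, 217, 215, 214, 214, 216, 215, 215, 215, 217, 217, 217]
222 [216, 216, 215, 217, 217, 217, 218, 219, 219, 218, 218, 218, 219, 218, 217, 217, 218, 218, 218, 216, 217, 216, 216, 215, 215, 217, 217, 216, 216, 217, 217]
228 [216, 217, 217, 217, 217, 218, 218, 218, 217, 217, 217, 217, 217, 217, 217, 216, 217, 217, 218, 218, 217, 217, 216, 216, 214, 216, 216, 217, 218, 217, 216]
```

Call:
step_arm --moves '[-0.7,2.5,30,0,-0.7,2.5,65,0,-0.7,2.5,95,0,-0.7,2.5,115,0,-0.7,2.5,130,0,-0.7,2.5,138,0,-0.7,2.5,142,0,-0.7,2.5,142,0,-0.7,2.5,142,0]' --hand 0.2

```text
time_s: 12.78
tcp_pos: [407.4, -227.7, 63.9]
tool_rot: [3.119, -0.373, 0.002]
contact_force: [1.0, 0.6, 1.5]
opening: 34.0
grasp_force: 0.0
```

```bash
python3 - <<'E'
from h import *
st(); grab('wrist','w8.png'); f='w8.png'; im,E,p=load(f); g=im.max(2)
s=arm.get_state(); t=np.array(s['tcp_pos']); print(proj(f,[t[0],t[1],72]),proj(f,[407.2,-225.8,72]))
for v in range(250,345,8): print(v,g[v,220:340:4].tolist())
E
```

```text
{'time_s': 12.783, 'joint_pos': [-0.116, 0.541, 0.68, 2.197, -0.615, 0.597, -0.79], 'tcp_pos': [407.406, -227.714, 63.931], 'tool_rot': [3.119, -0.373, 0.002], 'contact_force': [0.96, 0.574, 1.474], 'opening': 34.034, 'grasp_force': 0.0}
(np.float64(274.8479084014106), np.float64(286.5036484139267)) (np.float64(270.2785127660519), np.float64(288.234741717239))
250 [194, 89, 86, 88, 15, 183, 189, 190, 190, 190, 133, 20, 33, 33, 21, 158, 189, 168, 216, 214, 213, 215, 214, 218, 21, 77, 85, 84, 212, 217]
258 [92, 85, 89, 34, 24, 167, 193, 193, 189, 31, 22, 28, 27, 38, 24, 22, 16, 175, 216, 215, 214, 215, 217, 216, 26, 21, 86, 86, 85, 150]
266 [86, 86, 76, 20, 10, 166, 217, 218, 58, 34, 20, 33, 25, 24, 13, 23, 18, 105, 215, 215, 213, 214, 215, 216, 25, 34, 34, 88, 89, 88]
274 [86, 88, 25, 0, 15, 157, 218, 217, 38, 24, 26, 30, 27, 22, 26, 25, 20, 43, 215, 214, 214, 214, 215, 215, 25, 28, 25, 76, 90, 85]
282 [134, 47, 24, 23, 13, 141, 219, 153, 25, 34, 53, 47, 46, 47, 42, 33, 24, 18, 218, 216, 215, 215, 214, 214, 26, 32, 33, 39, 122, 123]
290 [215, 124, 51, 20, 19, 185, 218, 169, 39, 51, 49
[... 259 characters left out ...]
, 216, 218, 210, 184, 101, 145, 205, 218, 216, 216, 215, 213, 214, 215, 214, 217, 209, 35, 38, 80, 33, 26]
314 [27, 45, 82, 11, 215, 214, 216, 216, 218, 217, 217, 218, 217, 215, 216, 215, 217, 217, 218, 216, 214, 215, 215, 215, 217, 53, 45, 75, 28, 28]
322 [28, 51, 79, 64, 215, 217, 217, 217, 216, 216, 216, 216, 217, 215, 214, 214, 215, 216, 217, 216, 216, 215, 215, 215, 216, 177, 51, 68, 26, 18]
330 [24, 90, 79, 211, 216, 217, 216, 214, 214, 215, 217, 218, 217, 215, 214, 213, 214, 215, 215, 214, 214, 216, 215, 216, 216, 221, 50, 122, 28, 22]
338 [23, 207, 189, 216, 216, 217, 216, 215, 216, 216, 215, 216, 215, 216, 214, 214, 215, 213, 214, 213, 214, 213, 214, 214, 214, 215, 195, 201, 26, 26]
```

The knob stands between the fingers (u 249–290; finger faces at 239 and 315), nearer the coupler-side pad, so closing will start pulling the latch. Closing now.

Call:
step_arm --moves '[0,0,0,0,0,0,0,0,0,0,0,0,0,0,0,0,0,0,0,0,0,0,0,0,0,0,0,0]' --hand 1 --newtons 40

```text
time_s: 13.42
tcp_pos: [407.8, -226.7, 64.2]
tool_rot: [-3.118, 0.372, -0.003]
contact_force: [0.9, 3.8, 6.9]
opening: 16.2
grasp_force: 38.8
```

Call:
step_arm --moves '[0,1,0,0,0,2,0,0,0,3,0,0,0,4,0,0,0,4,0,0,0,4,0,0]'

```text
time_s: 13.92
tcp_pos: [407.1, -230.1, 64.2]
tool_rot: [-3.117, 0.371, -0.003]
contact_force: [1.6, 5.6, 6.6]
opening: 15.9
grasp_force: 38.9
```

Call:
step_arm --moves '[0,1,0,0,0,2,0,0,0,3,0,0,0,3,0,0,0,3,0,0]'

```text
time_s: 14.33
tcp_pos: [406.6, -232.6, 64.1]
tool_rot: [-3.116, 0.371, -0.003]
contact_force: [1.8, 5.9, 6.7]
opening: 16.1
grasp_force: 38.9
```

Call:
step_arm --moves '[0,1,0,0,0,1.5,0,0,0,1.5,0,0,0,1.5,0,0]'

```text
time_s: 14.67
tcp_pos: [406.3, -233.9, 64.1]
tool_rot: [-3.116, 0.37, -0.003]
contact_force: [1.7, 6.6, 7.8]
opening: 16.1
grasp_force: 38.9
```

Call:
step_arm --moves '[0,1,0,0,0,2,0,0,0,2,0,0,0,2,0,0]'

```text
time_s: 15.0
tcp_pos: [406.1, -234.9, 64.1]
tool_rot: [-3.115, 0.369, -0.002]
contact_force: [3.0, 8.7, 6.6]
opening: 16.3
grasp_force: 39.1
```

The force jump shows the latch at its stop. I'll lift along the hinge arc.

Call:
step_arm --moves '[0,0,0,0,0.8,0,-5,0,1.7,0,-10,0,3.7,0,-19,0,6.3,0,-29,0,9.3,0,-38,0,12.8,0,-47.5,0,16.7,0,-56.5,0,16.7,0,-56.5,0,16.7,0,-56.5,0]'

```text
time_s: 15.83
tcp_pos: [421.8, -238.3, 119.9]
tool_rot: [-3.115, 0.368, -0.0]
contact_force: [5.0, 8.0, -5.1]
opening: 15.9
grasp_force: 39.1
```

Call:
step_arm --moves '[4.4,0,-9,0,9.2,0,-17.5,0,14.5,0,-26,0,20,0,-34,0,25,0,-40,0,30,0,-46,0,30,0,-46,0,30,0,-46,0,30,0,-46,0]'

```text
time_s: 16.58
tcp_pos: [451.6, -245.0, 165.3]
tool_rot: [-3.115, 0.368, -0.002]
contact_force: [7.7, 6.6, -7.8]
opening: 15.9
grasp_force: 39.1
```

```bash
python3 - <<'E'
from h import *
st(); print(grab('scene','sc2.png').shape); grab('top','top2.png')
a=cv2.imread('pics/sc1.png'); b=cv2.imread('pics/sc2.png')
# coupler: dark grey-blue cap pixels near expected position in scene view
cp=lambda th:np.array([420.2,-168.4,0])+np.array([.972,-.233,0])*(195-195*np.cos(th)+12*np.sin(th))+np.array([0,0,34+195*np.sin(th)+12*np.cos(th)])
for th in(0,.3,.5,.58): print(th,cp(th).round(1),np.round(proj('sc2.png',cp(th)),1))
for n,im in(('before',a),('after',b)):
    h=cv2.cvtColor(im,cv2.COLOR_BGR2HSV); 
    m=cv2.inRange(h,(95,25,40),(125,110,125)); m[:190]=0;m[320:]=0;m[:,:260]=0;m[:,345:]=0
    k,l,S,C=cv2.connectedComponentsWithStats(m); print(n,[(S[i].tolist(),C[i].round(1).tolist()) for i in range(1,k) if S[i,4]>60])
E
```

```text
{'time_s': 16.583, 'joint_pos': [-0.232, 0.437, 0.834, 2.043, -0.439, 0.845, -0.951], 'tcp_pos': [451.562, -245.01, 165.27], 'tool_rot': [-3.115, 0.368, -0.002], 'contact_force': [7.66, 6.61, -7.815], 'opening': 15.878, 'grasp_force': 39.125}
(420, 560, 3)
0 [ 420.2 -168.4   46. ] [293.9 285.5]
0.3 [ 432.1 -171.3  103.1] [301.5 256. ]
0.5 [ 449.  -175.3  138. ] [312.1 235.9]
0.58 [ 457.6 -177.4  150.9] [317.5 228. ]
before []
after []
```

```bash
python3 - <<'E'
from h import *
a=cv2.imread('pics/sc1.png'); b=cv2.imread('pics/sc2.png')
print('coupler colour before',a[283:288,290:298].mean((0,1)).round(),'same px after',b[283:288,290:298].mean((0,1)).round())
ref=a[283:288,290:298].mean((0,1))
for n,im in(('before',a),('after',b)):
    m=(np.abs(im.astype(float)-ref).max(2)<14).astype(np.uint8); m[:190]=0;m[325:]=0;m[:,:260]=0;m[:,400:]=0
    m=cv2.morphologyEx(m,cv2.MORPH_OPEN,np.ones((2,2),np.uint8))
    k,l,S,C=cv2.connectedComponentsWithStats(m); print(n,[(S[i].tolist(),C[i].round(1).tolist()) for i in range(1,k) if S[i,4]>40])
g=b.max(2)
for v in range(200,300,8): print(v,g[v,276:350:4].tolist())
# other things unchanged
d=np.abs(cv2.imread('pics/top1.png').astype(int)-cv2.imread('pics/top2.png')).max(2)>50
k,l,S,C=cv2.connectedComponentsWithStats(cv2.morphologyEx(d.astype(np.uint8),cv2.MORPH_OPEN,np.ones((3,3),np.uint8))); print([(S[i].tolist()) for i in range(1,k) if S[i,4]>20])
# wrist view numeric: squeegee in top2 at slot
print('sq expected top2',proj('top2.png',[515,277.4,72]))
E
```

```text
coupler colour before [75. 75. 73.] same px after [175. 190. 193.]
before [([281, 278, 32, 20, 381], [296.1, 287.6]), ([349, 287, 6, 11, 41], [351.8, 291.9]), ([332, 312, 45, 14, 94], [353.9, 318.5])]
after [([363, 195, 14, 20, 111], [368.5, 204.8]), ([297, 225, 32, 21, 314], [308.7, 234.2]), ([287, 306, 30, 9, 88], [301.2, 310.0]), ([351, 306, 50, 16, 155], [375.3, 313.6]), ([334, 320, 16, 6, 48], [342.1, 323.0])]
200 [182, 129, 129, 183, 178, 182, 182, 169, 156, 183, 184, 184, 165, 33, 26, 28, 26, 30, 30]
208 [180, 172, 77, 184, 181, 182, 183, 182, 181, 181, 181, 145, 130, 29, 29, 32, 31, 32, 17]
216 [177, 23, 20, 106, 184, 183, 165, 141, 119, 181, 195, 193, 194, 195, 78, 34, 35, 30, 33]
224 [178, 162, 136, 125, 142, 192, 114, 81, 161, 177, 152, 192, 196, 196, 195, 119, 31, 28, 69]
232 [189, 195, 192, 192, 194, 74, 77, 78, 82, 68, 63, 81, 125, 129, 136, 25, 26, 24, 33]
240 [172, 174, 196, 194, 196, 196, 80, 75, 65, 52, 51, 52, 54, 63, 130, 16, 57, 97, 27]
248 [184, 157, 195, 194, 195, 193, 196, 192, 188, 141, 151, 89, 80, 165, 105, 23, 76, 85, 29]
256 [196, 194, 194, 194, 192, 193,
[... 270 characters left out ...]
92, 194, 192, 179, 117, 117, 118, 115, 24, 36, 66, 59, 57, 57, 59, 88, 84]
288 [193, 190, 191, 192, 186, 190, 186, 112, 117, 116, 117, 42, 28, 60, 69, 59, 93, 55, 57]
296 [185, 115, 118, 124, 123, 106, 114, 115, 115, 114, 117, 115, 102, 29, 36, 59, 61, 58, 40]
[[176, 213, 33, 13, 240], [368, 212, 16, 12, 76], [345, 214, 45, 41, 573], [385, 220, 5, 7, 28], [351, 223, 74, 126, 3121], [438, 225, 10, 7, 47], [363, 256, 6, 5, 28], [386, 259, 10, 7, 56], [0, 304, 57, 44, 1447], [396, 341, 17, 36, 251], [0, 356, 62, 64, 2361], [294, 361, 71, 59, 1979], [264, 396, 11, 14, 52], [364, 396, 12, 19, 117], [65, 416, 6, 4, 21]]
sq expected top2 (np.float64(193.41789535774774), np.float64(218.50242839071))
```

The coupler blob moved up about 53 px, so the frame is up roughly 9–10 cm, and the knob is still firmly gripped. I'll add a small margin along the arc, let it settle and hand in.

Call:
step_arm --moves '[2,0,-2,0,4,0,-4,0,5,0,-5,0,5,0,-5,0,5,0,-5,0,5,0,-5,0,5,0,-5,0,5,0,-5,0,5,0,-5,0,5,0,-5,0,5,0,-5,0,5,0,-5,0]'

```text
time_s: 17.68
tcp_pos: [454.8, -245.8, 169.9]
tool_rot: [-3.114, 0.369, 0.004]
contact_force: [1.8, 8.7, -3.8]
opening: 16.1
grasp_force: 39.4
```

```bash
python3 - <<'E'
from h import *
st(); print(arm.hand_in())
E
```

```text
{'time_s': 17.683, 'joint_pos': [-0.234, 0.437, 0.837, 2.03, -0.434, 0.861, -0.958], 'tcp_pos': [454.751, -245.816, 169.931], 'tool_rot': [-3.114, 0.369, 0.004], 'contact_force': [1.799, 8.722, -3.753], 'opening': 16.06, 'grasp_force': 39.36}
the job is handed in; nothing more can be done
None
```

I handed the job in at 17.7 s with the squeegee home in the long slot, the latch pulled to its stop, and the frame held up by the knob at about 10 cm (estimated from arm motion and a camera check); the hand-in gave no verdict.

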